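Hold a bayonet key seated in a spring-return socket

ROBOT

A 7-joint arm with a two-finger parallel gripper is mounted at the origin on a cart in front of the work surface, level with it; the furniture and walls round the work are solid. World frame = base frame: x ahead of the robot, y to its left, z up, the work surface at z = 0. Lengths are in m, angles in rad, forces in N, time in s.
With the tool pointing down it reaches from about 0.4 to 0.85 m from the base axis. Payload 4.5 kg.
Tool frame: the origin (TCP) lies on the centre line of the jaws, within the pads' length; the fingertips stand 19 mm ahead of it and the grasp point (between the pads) is the TCP; z points along the fingers, y is the line along which they close (so a half turn about z gives the same grasp; the last joint's range is limited). The gripper opens to 85 mm and grips with 20 to 120 N. Pads are 22 mm wide; open, the fingers measure 114 mm over their backs; the gripper's body (76 mm by 85 mm) begins 54 mm behind the grasp point. The pads swing forward as they close: fully open they stand 13 mm farther back than shut.
Start: joints at [1.157, 0.689, -0.195, 1.565, 0.157, 0.902, -0.215], TCP at [0.271, -0.563, 0.25] pointing down, gripper open.
Joint ranges: [-3.01, 3.01], [-0.46, 2.08], [-1.47, 1.51], [0.13, 2.56], [-1, 4.14], [0.04, 2.09], [-2.66, 2.66]. Speed limits (rad/s): [2.57, 2.57, 3.14, 3.14, 3.14, 3.14, 3.14].

INTERFACE

Orientations are given as a unit quaternion [w, x, y, z].
In Python, from cell import arm gives the robot as it stands.
- The arm moves only by the shell command python3 nudge.py 'ROWS' [OPENING] [FORCE]. ROWS is a JSON list of rows, 1 to 12 of them, each an object with the fields xyz (a list: dx, dy, dz in m), rz (a turn about the tool's z in rad); a field left out counts as zero; each row is the pose to reach, as a shift and turn from the pose commanded when the command began, along the tool's axes at that moment; what a row does not reach only later rows make up. A row lasts 1/12 s, in which the tool goes at most 0.0417 m and 0.125 rad, less where a joint would pass 70% of its speed; a pose out of reach is approached as far as the arm can. OPENING is the finger opening in m, set as the command begins (- or left out keeps the last). The fingers move at their own pace and stop on an object; FORCE is the grip in N (left out, the last holds). Time passes only in rows, so rows that do not move let the fingers close. It prints the time, the measured TCP pose, the force, the opening and the grip force at its end. Input that does not fit is refused with a message, and nothing moves.
- arm.observe(): the state, without advancing time (a new reading comes with each control period).
- arm.camera(name): name is "side" or "top" or "wrist"; returns a dict with "color" (480x640x3 uint8, red, green, blue), "intrinsics" (3x3 intrinsics, pixels), "k1" (the pictures are not rectified: a ray, as slopes to the right and down, at radius r is drawn at 1 + k1 r^2 times it, then the intrinsics apply), "R" (3x3) and "t" (3): a world point X has camera coordinates R X + t. Camera axes: x right, y down, z forward; pixel columns grow to the right and rows downward; lengths in m; the calibration is good to about 2 mm. A picture is of the moment at which its call begins. There is no depth.
- arm.finish_job(): hands the job in; it is judged then, once.
The state is a dict: "time": time; "q": joint angles; "qvel": joint speeds; "joint_efforts": joint torques, N m; "ee_pos": TCP position; "orientation": TCP orientation; "wrist_force": force on the tool from outside, world axes, zero at the start; "torque": the same for the moment, N m; "finger_gap": finger opening in m; "grip_force": force on a finger pad.
Only numpy, scipy, OpenCV 4.12 (cv2) and the standard library are available. Lean on these libraries where they do the work, as an engineer would, in place of code of your own. Each camera call takes 0.05 s, during which the arm holds its last target. There are 200 camera calls.

TASK

Take the winged bayonet key out of the rack, push it down into the spring-return socket with its lugs through the slots, and turn it clockwise, about a quarter turn, until it stops. The springs try to turn it back and push it out, so finish while still gripping the key and holding it turned fully home in the socket. Leave the round-headed blanking plug in the rack and the other things on the desk where they are.

Things in the scene. Friction and masses are not known exactly. Their poses are not given: they have to be found in the camera images.
- key: bayonet key to be fitted: black thumb wing on a round black flange, over a steel spigot with two steel lugs; about 80 g; same after half a turn. Origin: centre of the spigot's underside, z up its axis, x along the wing. Spigot 20 mm diameter, z 0 to 18 mm, foot chamfered 2 mm; flange 44 mm diameter, z 18 to 23 mm. Starts hung by its flange in one of the rack's two holes, wing up
- key_wing (a point): centre of the key's wing, 36 mm above the key's underside, axes as the key's. The wing is 36 mm long (x), 14 mm thick (y), from 13 mm below this point (flange top) to 13 mm above: grip it across its thickness
- key_lugs (a point): on the key's axis at the height of its two lugs (8 mm above the underside). The lugs stick out along the key's +x and -x, in line with the wing, to 16 mm from the axis; 6 mm wide, 4 mm high (2 mm up and down from here)
- blank: the blanking plug, not wanted: same spigot and 44 mm flange, but no lugs and a plain round head 28 mm in diameter instead of a wing; 41 mm high, origin at the centre of its underside. Stands in the rack's other hole; leave it there
- rack: grey plastic rack block, fixed to the desk, 60 mm (x) by 130 mm (y) by 24 mm high, origin at the centre of its underside. Two round holes 35 mm in diameter at y = +36 and -36 mm; flanges rest on its top, so a plug's underside stands 6 mm above the desk
- socket: spring-return bayonet socket, fixed to the desk: square grey housing 64 x 64 mm, 40 mm high, with a screw foot on its +y and -y sides, topped by a 5 mm steel plate; origin at the centre of its underside, z up. The plate has a bore 23 mm in diameter with two slots 9 mm wide along the socket's +x and -x, out to 18 mm from the axis: the key's lugs go through them (wing along socket x, either way)
- socket_mouth (a point): centre of the bore at the plate's top face, 40 mm above the desk, axes as the socket's. The lugs are clear below the plate when the key's flange is less than 3 mm above it; only then can the key turn, clockwise seen from above (anticlockwise is blocked), to a stop about 1.45 rad (83 degrees) from the slots
- turn (a joint): rotor inside the socket that the key's lugs push round: 0 at rest, grows as the key turns clockwise, 1.35 rad at the stop; it lags the key by about 0.1 rad of play. Its return spring resists with 0.06 N m, rising to 0.2 N m at the stop, and tries to turn the key back when let go
- spring_pad (a joint): how far the spring pad inside the socket is pressed down, m: 0 free; the spigot meets it when the flange is still 10 mm above the plate; 0.007 when the lugs are just below the plate, 0.010 with the flange flush. Pushes up with 4 N, rising to 12 N
- screwdriver: small screwdriver with blue handle, 144 mm long, 11 mm high, lying loose on the desk between rack and socket, bystander; origin under its middle
- glue_jar: small white jar with black cap, 38 mm diameter, 50 mm high, loose bystander near the front edge; origin at its underside
- tip_tinner: small round metal tin, 36 mm diameter, 16 mm high, loose bystander near the front edge; origin at its underside
- solder_reel: small blue-flanged reel, 46 mm, 18 mm high, loose bystander behind the work; origin at its underside

How it is judged:
By the outcome, as a careful person would: the job done as asked, in the order asked, and still so for the second after the job is handed in, while the arm keeps its last pose, push and grip.
It also fails if it takes over 43 s, if anything falls off the work surface, if the arm or the gripper's body presses on something with over 40 N, if the wrist force passes 120 N, or if a joint passes its speed limit or range.

## Working session

There is one attempt and no reset: what is moved stays moved. The work goes in short steps, Python scripts to look and compute and a shell command to move; the robot and the scene stay as the last step left them, time stands still between calls to the robot, and variables do not carry over. Pictures are saved under pics/ and viewed, at most 10 in all, crops included, and the job is handed in when it is done.

```bash
ls; mkdir -p pics; cat > h.py <<'E'
import numpy as np, cv2
from cell import arm
def snap(n,f):
    c=arm.camera(n); cv2.imwrite('pics/'+f+'.png',c['color'][:,:,::-1]); np.savez('pics/'+f+'.npz',**{k:c[k] for k in c}); return c
def load(f): return dict(np.load('pics/'+f+'.npz'))
def ray(c,u,v):
    K=np.array(c['intrinsics']);k1=float(c['k1'])
    d=np.array([(u-K[0,2])/K[0,0],(v-K[1,2])/K[1,1]]);s=d.copy()
    for _ in range(30): s=d/(1+k1*(s@s))
    R=np.array(c['R']);return -R.T@np.array(c['t']),R.T@np.r_[s,1]
def plane(c,u,v,z):
    o,d=ray(c,u,v); return o+d*(z-o[2])/d[2]
def tri(*obs):
    A=np.zeros((3,3));b=np.zeros(3);L=[]
    for c,u,v in obs:
        o,d=ray(c,u,v);d=d/np.linalg.norm(d);P=np.eye(3)-np.outer(d,d);A+=P;b+=P@o;L.append((o,P))
    X=np.linalg.solve(A,b);return X,[float(np.linalg.norm(P@(X-o))) for o,P in L]
def proj(c,X):
    p=np.array(c['R'])@X+np.array(c['t']);s=p[:2]/p[2];s=s*(1+float(c['k1'])*(s@s));K=np.array(c['intrinsics']);return K[:2,:2]@s+K[:2,2]
E
python3 - <<'E'
from h import *
np.set_printoptions(precision=4,suppress=True)
for n in('top','side'):
    c=snap(n,n+'0');R=np.array(c['R']);print(n,-R.T@np.array(c['t']),R[2],c['k1'],c['intrinsics'][0])
print(arm.observe())
E
```

```text
cell.py
nudge.py
pics
top [ 0.4292 -0.1058  0.9066] [ 0.1292  0.0075 -0.9916] 0.030026900695993904 [565.1924   0.     315.1789]
side [ 0.5347 -0.8798  0.6387] [ 0.0007  0.7928 -0.6095] -0.2108607245472367 [615.1204   0.     324.7278]
{'time': 0.1, 'q': array([ 1.1568,  0.6899, -0.1945,  1.5663,  0.1573,  0.9025, -0.2151]), 'qvel': array([ 0.0011, -0.001 ,  0.0006, -0.0028, -0.0006,  0.0007,  0.0007]), 'joint_efforts': array([ -0.0038, -54.0609,  -1.2711, -15.8984,   0.0095,   0.0045,
        -0.    ]), 'ee_pos': array([ 0.2703, -0.5629,  0.2496]), 'orientation': array([-0.0008,  0.975 ,  0.2221, -0.0003]), 'wrist_force': array([-0.7903,  0.1462, -0.1933]), 'torque': array([-0.0194,  0.0045, -0.0384]), 'grip_force': 0.0, 'finger_gap': 0.08518802960415048}
```

View pics/top0.png

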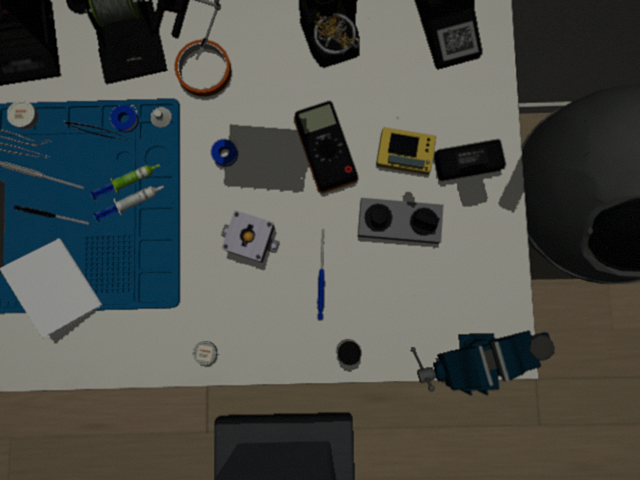

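View pics/side0.png

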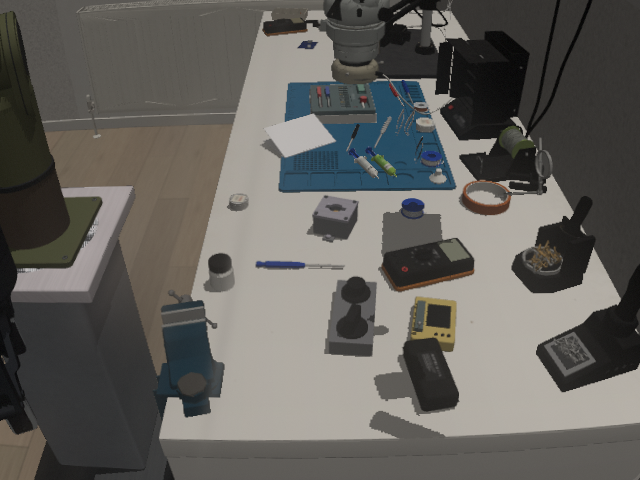

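The top view shows the rack at (400,220), with plugs at (378,217) and (425,219), and the socket at (249,238). In the side view, the near plug at (352,320) looks like the winged key, which is the right one in the top view. I'll brighten some crops to check.

```bash
python3 - <<'E'
from h import *
def g(f,x,y,w,h,s):
    im=cv2.imread('pics/%s.png'%f)[y:y+h,x:x+w]; im=(255*(im/255.)**0.45).astype('uint8')
    return cv2.resize(im,None,fx=s,fy=s,interpolation=cv2.INTER_CUBIC)
a=g('top0',350,180,100,75,4);b=g('side0',315,265,100,100,3);c=g('top0',210,200,80,75,4);d=g('side0',300,185,80,60,4)
o=np.zeros((600,800,3),'uint8')
for im,x,y in((a,0,0),(b,0,300),(c,400,0),(d,400,300)): o[y:y+im.shape[0],x:x+im.shape[1]]=im
cv2.imwrite('pics/crop0.png',o)
E
```

```text
(no output)
```

View pics/crop0.png

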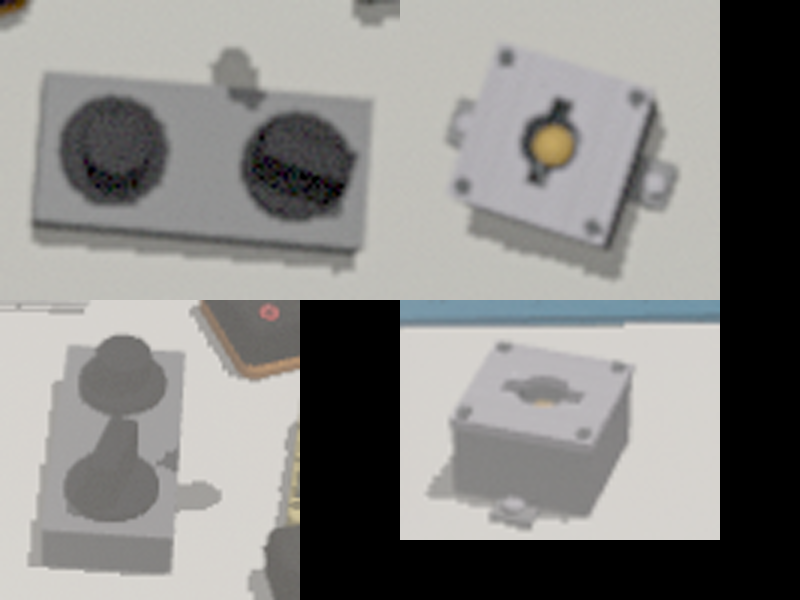

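```bash
cat >> h.py <<'E'
from scipy.spatial.transform import Rotation as Ro
def Rt(): 
    q=arm.observe()['orientation']; return Ro.from_quat([q[1],q[2],q[3],q[0]]).as_matrix()
def rel(X,ax=None):
    """shift in tool axes to world X; turn (mod pi) bringing tool x onto world angle ax"""
    R=Rt();p=arm.observe()['ee_pos'];d=R.T@(np.array(X)-p)
    t=None
    if ax is not None:
        v=R.T@np.array([np.cos(ax),np.sin(ax),0]);t=np.arctan2(v[1],v[0]);t=(t+np.pi/2)%np.pi-np.pi/2
    return np.round(d,4),t
E
python3 - <<'E'
from h import *
np.set_printoptions(precision=4,suppress=True)
t=load('top0');s=load('side0')
print('key flange top',plane(t,424.3,221.5,.029),'side',plane(s,315+112/3,265+187/3,.029))
print('blank',plane(t,350+114/4,180+150/4,.029))
print('rack corners',[plane(t,350+a/4,180+b/4,.024)[:2] for a,b in((45,74),(372,100),(358,248),(34,222))])
uv=[(504,47),(657,96),(607,246),(455,200)]
print('socket',[plane(t,210+(a-400)/4,200+b/4,.04)[:2] for a,b in uv],'bore',plane(t,210+150/4,200+142/4,.04))
ms=[(104,48),(233,72),(195,144),(56,124)]
for (a,b),(e,f) in zip(uv,[ (103,43),(232,68),(190,145),(53,122)]): print(tri((t,210+(a-400)/4,200+b/4),(s,300+e/4,185+f/4)))
c=arm.camera('wrist');R=np.array(c['R']);o=-R.T@np.array(c['t']);p=arm.observe()['ee_pos'];print('wrist',Rt().T@(o-p),Rt().T@R.T,c['intrinsics'],c['k1'])
print(Rt())
E
```

```text
key flange top [ 0.5687 -0.2709  0.029 ] side [ 0.5722 -0.2748  0.029 ]
blank [ 0.577  -0.1995  0.029 ]
rack corners [array([ 0.6092, -0.1739]), array([ 0.5951, -0.3026]), array([ 0.5364, -0.294 ]), array([ 0.55  , -0.1675])]
socket [array([0.5901, 0.023 ]), array([ 0.5693, -0.0363]), array([ 0.5113, -0.0162]), array([0.5307, 0.0423])] bore [0.5523 0.0054 0.04  ]
(array([0.5614, 0.0156, 0.065 ]), [0.023844576125292435, 0.023844576125292196])
(array([ 0.5772, -0.0386,  0.0779]), [0.013888072500385746, 0.013888072500385762])
(array([ 0.5444, -0.0132,  0.0205]), [0.031084306502868586, 0.03108430650286827])
(array([ 0.5253,  0.0483, -0.0035]), [0.010402300117920382, 0.010402300117920232])
wrist [ 0.079  -0.0002 -0.1215] [[ 0.0009 -0.9509 -0.3095]
 [ 1.      0.0005  0.0013]
 [-0.0011 -0.3095  0.9509]] [[358.9043   0.     317.8109]
 [  0.     358.9043 244.0193]
 [  0.       0.       1.    ]] -0.03947118337044832
[[ 0.9014  0.4331 -0.0007]
 [ 0.4331 -0.9014  0.0012]
 [-0.0001 -0.0014 -1.    ]]
```

```bash
python3 - <<'E'
from h import *
np.set_printoptions(precision=4,suppress=True)
t=load('top0');s=load('side0')
uv=[(504,47),(657,96),(607,246),(455,200)]
for (a,b),(e,f) in zip(uv,[(232,68),(190,145),(53,122),(103,43)]): print(tri((t,210+(a-400)/4,200+b/4),(s,300+e/4,185+f/4)))
print(rel([.571,-.272,.2]))
E
```

```text
(array([0.5927, 0.0233, 0.0389]), [0.002325914703602357, 0.0023259147036022465])
(array([ 0.5718, -0.0361,  0.0398]), [0.002464955536529988, 0.002464955536530028])
(array([ 0.514 , -0.0157,  0.0384]), [0.002494622396755067, 0.002494622396755115])
(array([0.5345, 0.0427, 0.0401]), [0.0038748461041563345, 0.003874846104156268])
(array([ 0.397 , -0.132 ,  0.0498]), None)
```

```bash
python3 nudge.py '[{"xyz": [0.036, -0.012, 0]}, {"xyz": [0.072, -0.024, 0]}, {"xyz": [0.108, -0.036, 0]}, {"xyz": [0.144, -0.048, 0]}, {"xyz": [0.18, -0.06, 0]}, {"xyz": [0.216, -0.072, 0]}, {"xyz": [0.252, -0.084, 0]}, {"xyz": [0.288, -0.096, 0]}, {"xyz": [0.324, -0.108, 0.01]}, {"xyz": [0.36, -0.12, 0.03]}, {"xyz": [0.397, -0.132, 0.05]}, {"xyz": [0.397, -0.132, 0.05]}]' 0.085 && python3 - <<'E'
from h import *
c=snap('wrist','w1'); im=(255*(c['color'][:,:,::-1]/255.)**0.5).astype('uint8'); cv2.imwrite('pics/w1b.png',im)
print(proj(c,np.array([.571,-.272,.049])),proj(c,np.array([.571,-.272,.029])), arm.observe()['qvel'])
E
```

```text
time: 1.15
ee_pos: [0.5759, -0.2622, 0.1968]
orientation: [-0.004, 0.974, 0.228, 0.001]
wrist_force: [-0.2, 1.3, -0.0]
finger_gap: 0.0849
grip_force: 0.0
[327.20994996 244.85187506] [326.77024213 237.54159764] [ 0.06931847 -0.04235097  0.07152909  0.00984376  0.02640721  0.02338863
  0.02531455]
```

View pics/w1b.png

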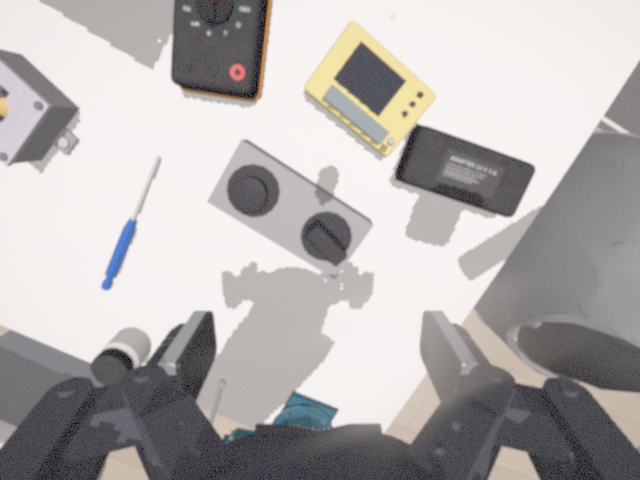

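```bash
python3 - <<'E'
from h import *
np.set_printoptions(precision=4,suppress=True)
print(rel([.571,-.272,.125]),arm.observe()['q'])
c=load('w1');im=(255*(c['color'][190:290,270:390,::-1]/255.)**0.35).astype('uint8');cv2.imwrite('pics/c1.png',cv2.resize(im,None,fx=5,fy=5,interpolation=cv2.INTER_CUBIC))
E
```

```text
(array([-0.0057,  0.005 ,  0.0726]), None) [ 0.4424  0.7608 -0.146   1.5909  0.1329  0.803  -0.8703]
```

View pics/c1.png

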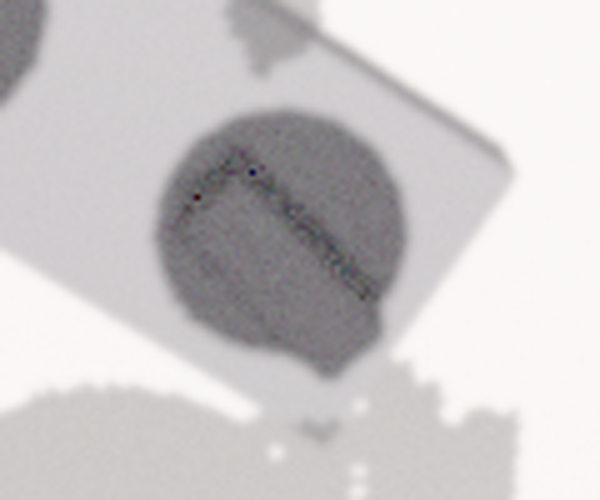

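Wing in crop: the long top edge runs (255,185)→(375,310), which is about (321,227)→(345,252) in the full picture. The flange is centred near (326,236).

```bash
python3 - <<'E'
from h import *
np.set_printoptions(precision=4,suppress=True)
c=load('w1');q=lambda a,b,z:plane(c,270+a/5,190+b/5,z)
e=q(375,310,.055)-q(255,185,.055);ang=np.arctan2(e[1],e[0]);print(np.degrees(ang))
e=q(378,300,.055)-q(325,375,.055);print(np.degrees(np.arctan2(e[1],e[0])))
g=cv2.cvtColor(c['color'],cv2.COLOR_RGB2GRAY);print(g[190:290:10,270:390:12])
print('flange',q(281,228,.029),'top centre',q((255+375+325+195)/4,(185+310+375+225)/4,.055))
print(rel([.571,-.272,.125],ang))
E
```

```text
-110.62981212213523
-6.415926138312661
[[ 36 143 142 144  70 133 238 236 236 236]
 [ 31 144 143 144 115  97 185 237 237 237]
 [ 66 140 144 142 142 132 140  88 238 238]
 [140 139 138 104  12  31  30 142 109 237]
 [140 141 141  21  34  24  32 140 141 238]
 [197 138 139  29  35  34  27 139 236 238]
 [236 236 137  56  26  33  25 157 236 236]
 [235 236 236 149 113  33  61 236 236 236]
 [231 135 133 141 220 139 181 133 222 237]
 [130 133 133 134 135 135 133 135 136 236]]
flange [ 0.5723 -0.2708  0.029 ] top centre [ 0.5729 -0.2712  0.055 ]
(array([-0.0057,  0.005 ,  0.0726]), np.float64(-0.7536425898610566))
```

```bash
python3 nudge.py '[{"xyz": [-0.004, 0.003, 0.02], "rz": -0.12}, {"xyz": [-0.004, 0.003, 0.04], "rz": -0.24}, {"xyz": [-0.004, 0.004, 0.055], "rz": -0.36}, {"xyz": [-0.004, 0.004, 0.065], "rz": -0.48}, {"xyz": [-0.004, 0.004, 0.07], "rz": -0.6}, {"xyz": [-0.004, 0.004, 0.07], "rz": -0.72}, {"xyz": [-0.004, 0.004, 0.07], "rz": -0.75}, {"xyz": [-0.004, 0.004, 0.07], "rz": -0.75}]' && python3 - <<'E'
from h import *
c=snap('wrist','w2'); print(proj(c,np.array([.5725,-.271,.055])),arm.observe()['qvel'].max())
im=(255*(c['color'][:,:,::-1]/255.)**0.35).astype('uint8')[170:320,225:425]; cv2.imwrite('pics/c2.png',cv2.resize(im,None,fx=4,fy=4,interpolation=cv2.INTER_CUBIC))
E
```

```text
time: 1.87
ee_pos: [0.5688, -0.2792, 0.1304]
orientation: [0.0, 0.827, 0.563, -0.0]
wrist_force: [0.2, -0.5, 0.3]
finger_gap: 0.0851
grip_force: 0.0
[318.77195241 253.60635375] 0.003998669896048847
```

View pics/c2.png

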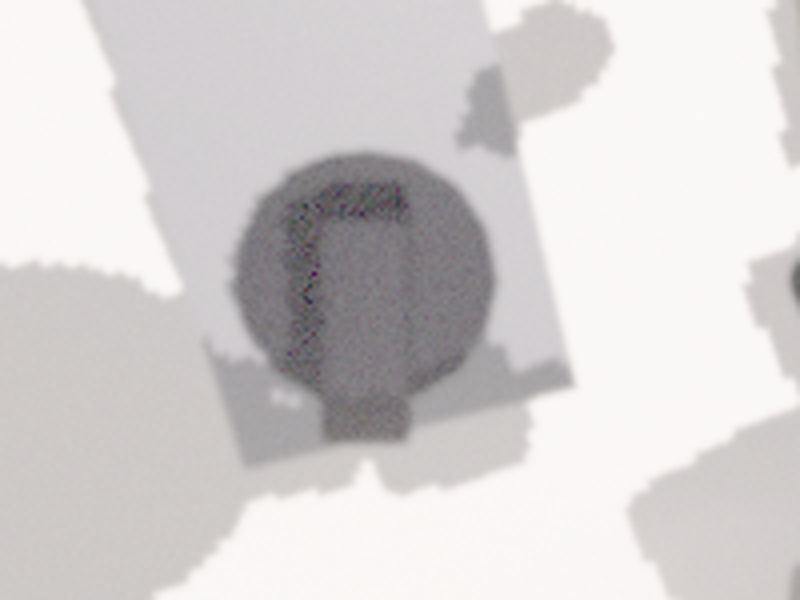

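```bash
python3 - <<'E'
from h import *
np.set_printoptions(precision=4,suppress=True)
c=load('w2');w=load('w1');t=load('top0');s=load('side0');q=lambda a,b,z:plane(c,225+a/4,170+b/4,z)
X=q(367,329,.055);e=q(366,218,.055)-q(367,440,.055);a=np.arctan2(e[1],e[0]);print('top',X,np.linalg.norm(e),np.degrees(a),'flange',q(366,275,.029))
print('tri', tri((c,225+367/4,170+329/4),(w,270+287/5,190+274/5)))
print('w-end',tri((c,225+367/4,170+440/4),(w,270+350/5,190+340/5)))
print('flange',tri((c,225+366/4,170+275/4),(w,270+281/5,190+228/5),(t,424.3,221.5),(s,315+112/3,265+187/3)))
print(rel([X[0],X[1],.042],a),arm.observe()['q'])
E
```

```text
top [ 0.5717 -0.2698  0.055 ] 0.03426604346423668 68.69520264229021 flange [ 0.5716 -0.2696  0.029 ]
tri (array([ 0.5707, -0.2724,  0.0473]), [5.228148597745911e-05, 5.2281485977530214e-05])
w-end (array([ 0.566 , -0.2859,  0.0536]), [0.0012120773612552972, 0.0012120773612555819])
flange (array([ 0.5711, -0.2712,  0.0249]), [0.00044248443462740756, 0.00026191179006287437, 0.0017047102885727585, 0.001476251413102108])
(array([ 0.0095, -0.0009,  0.0886]), np.float64(-0.005115690537626616)) [ 0.5589  0.8636 -0.3254  1.6308  0.3826  0.7104 -0.3298]
```

```bash
python3 nudge.py '[{"xyz": [0.005, -0.0005, 0.025], "rz": -0.005}, {"xyz": [0.0095, -0.001, 0.05], "rz": -0.005}, {"xyz": [0.0095, -0.001, 0.05], "rz": -0.005}, {"xyz": [0.0095, -0.001, 0.05], "rz": -0.005}, {"xyz": [0.0095, -0.001, 0.05], "rz": -0.005}]' 0.05 80 && python3 - <<'E'
from h import *
print(rel([.5715,-.2700,.051],np.radians(68.7)))
E
```

```text
time: 2.33
ee_pos: [0.5726, -0.2693, 0.0815]
orientation: [0.001, 0.825, 0.565, 0.0]
wrist_force: [-0.3, 0.0, -1.1]
finger_gap: 0.0499
grip_force: 0.0
(array([-0.0011, -0.0008,  0.0305]), np.float64(0.0025290509216218116))
```

```bash
python3 nudge.py '[{"xyz": [-0.001, -0.001, 0.015]}, {"xyz": [-0.001, -0.001, 0.03]}, {"xyz": [-0.001, -0.001, 0.03]}, {"xyz": [-0.001, -0.001, 0.03]}]' && python3 nudge.py '[{}, {}, {}, {}, {}, {}]' 0.0 80; python3 - <<'E'
from h import *
print(arm.observe()['torque'])
E
```

```text
time: 2.67
ee_pos: [0.571, -0.2698, 0.0513]
orientation: [0.0, 0.825, 0.565, 0.0]
wrist_force: [1.0, 0.1, 0.1]
finger_gap: 0.0501
grip_force: 0.0
time: 3.17
ee_pos: [0.5715, -0.2696, 0.0517]
orientation: [0.001, 0.825, 0.566, 0.001]
wrist_force: [-1.1, -0.6, 6.1]
finger_gap: 0.0124
grip_force: 79.2
[ 0.02484102  0.23099805 -0.0308652 ]
```

```bash
python3 nudge.py '[{"xyz": [0, 0, -0.01]}, {"xyz": [0, 0, -0.03]}, {"xyz": [0, 0, -0.06]}, {"xyz": [0, 0, -0.09]}, {"xyz": [0, 0, -0.1]}, {"xyz": [0, 0, -0.1]}]' && python3 - <<'E'
from h import *
print(rel([.62,-.02,.15],np.radians(161)))
E
```

```text
time: 3.67
ee_pos: [0.5728, -0.2699, 0.154]
orientation: [0.003, 0.825, 0.566, 0.002]
wrist_force: [-0.2, -0.6, -1.2]
finger_gap: 0.0124
grip_force: 78.2
(array([ 0.2501, -0.0459,  0.0037]), np.float64(1.5341337742128385))
```

```bash
python3 nudge.py '[{"xyz": [0.02, -0.004, 0], "rz": -0.12}, {"xyz": [0.045, -0.008, 0], "rz": -0.24}, {"xyz": [0.07, -0.012, 0], "rz": -0.36}, {"xyz": [0.095, -0.016, 0], "rz": -0.48}, {"xyz": [0.12, -0.02, 0], "rz": -0.6}, {"xyz": [0.145, -0.025, 0], "rz": -0.72}, {"xyz": [0.17, -0.03, 0], "rz": -0.84}, {"xyz": [0.195, -0.035, 0], "rz": -0.96}, {"xyz": [0.22, -0.04, 0], "rz": -1.08}, {"xyz": [0.24, -0.045, 0], "rz": -1.2}, {"xyz": [0.25, -0.046, 0], "rz": -1.32}, {"xyz": [0.25, -0.046, 0], "rz": -1.44}]' && python3 nudge.py '[{"rz": -0.12}, {"rz": -0.165}, {"rz": -0.165}, {"rz": -0.165}]' && python3 - <<'E'
from h import *
c=snap('wrist','w3'); print(proj(c,np.array([.553,.0035,.04])),arm.observe()['q'],rel([.553,.0035,.15],np.radians(161)))
im=(255*(c['color'][:,:,::-1]/255.)**0.6).astype('uint8'); cv2.imwrite('pics/w3b.png',im)
E
```

```text
time: 4.67
ee_pos: [0.6172, -0.0147, 0.1492]
orientation: [-0.001, 0.241, 0.97, 0.001]
wrist_force: [0.5, 0.4, 0.4]
finger_gap: 0.0122
grip_force: 78.2
time: 5.0
ee_pos: [0.6169, -0.0196, 0.149]
orientation: [-0.001, 0.167, 0.986, -0.0]
wrist_force: [-0.9, 0.9, -0.2]
finger_gap: 0.0127
grip_force: 78.2
[319.83397919 147.53204703] [ 0.34038594  0.89743715 -0.72185329  1.65948538  0.73555686  0.87813761
  0.54875577] (array([ 0.0681,  0.0007, -0.0006]), np.float64(-0.003654969371175598))
```

View pics/w3b.png

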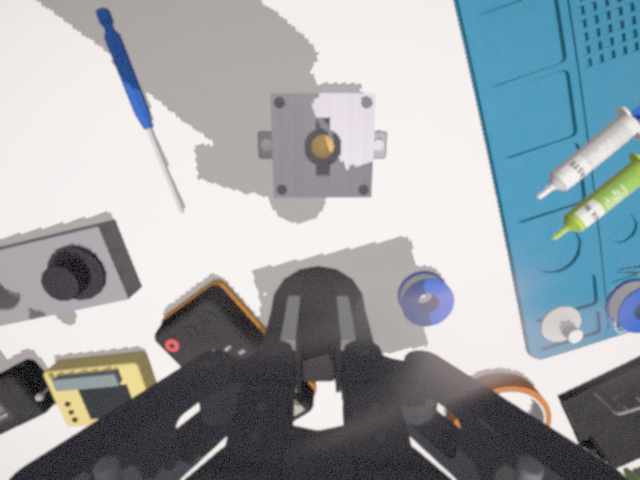

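```bash
python3 - <<'E'
from h import *
np.set_printoptions(precision=4,suppress=True)
c=load('w3');im=c['color'];hsv=cv2.cvtColor(im,cv2.COLOR_RGB2HSV);g=im.max(2)
# bore+slots: dark or gold inside plate
x0,y0=300,112;roi=(slice(y0,183),slice(x0,345))
m=((g<75)|((hsv[...,1]>90)&(hsv[...,0]<40)))[roi].astype('uint8')
m=cv2.morphologyEx(m,cv2.MORPH_CLOSE,np.ones((3,3)))
cs,_=cv2.findContours(m,0,2);k=max(cs,key=cv2.contourArea);print(cv2.boundingRect(k),cv2.contourArea(k))
P=np.array([plane(c,u+x0,v+y0,.04)[:2] for u,v in k[:,0]])
print('bore box mid',cv2.minAreaRect((P*1000).astype('float32')))
# plate screws
S=[]
for u,v in((280,102),(367,102),(364,190),(282,190)):
    w=255-g[v-8:v+9,u-8:u+9].astype(float);w=np.clip(w-np.percentile(w,75)-10,0,None)
    yy,xx=np.mgrid[-8:9,-8:9];p=(u+(w*xx).sum()/w.sum(),v+(w*yy).sum()/w.sum());S.append(plane(c,*p,.04)[:2]);print(p)
S=np.array(S);print('screws',S,'mean',S.mean(0)); d=S[0]-S[3]+S[1]-S[2];print('ang',np.degrees(np.arctan2(d[1],d[0])), np.linalg.norm(S[0]-S[1]),np.linalg.norm(S[0]-S[3]))
# flange arc
dm=(g<62).astype('uint8');pts=[]
for u in range(282,356,4):
    col=g[250:345,u].astype(int);r=np.where(col<60)[0]
    pts.append((u,250+r[0]))
print(pts)
R=Rt();p=arm.observe()['ee_pos'];z=p[2]-.0275
Q=np.array([R.T@(plane(c,u,v-.5,z)-p) for u,v in pts])
A=np.c_[2*Q[:,:2],np.ones(len(Q))];s=np.linalg.lstsq(A,(Q[:,:2]**2).sum(1),rcond=None)[0];print('flange tool xy',s[:2],'r',np.sqrt(s[2]+s[:2]@s[:2]))
# fixed radius
from scipy.optimize import least_squares
f=least_squares(lambda a:np.hypot(*(Q[:,:2]-a).T)-.022,[0,0]);print(f.x,np.abs(f.fun).max())
E
```

```text
(5, 9, 35, 55) 1102.5
bore box mid ((554.9533081054688, 3.417449951171875), (23.95130729675293, 26.656614303588867), 36.822025299072266)
(np.float64(278.6878306878307), np.float64(103.4021164021164))
(np.float64(366.04918032786884), np.float64(101.82201405152225))
(np.float64(363.3327102803738), np.float64(189.49158878504673))
(np.float64(281.3785310734463), np.float64(189.34086629001882))
screws [[ 0.5203 -0.0115]
 [ 0.5367  0.0386]
 [ 0.587   0.0214]
 [ 0.5696 -0.0285]] mean [0.5534 0.005 ]
ang 161.05833070795217 0.05268613314353513 0.052122034144141204
[(282, np.int64(283)), (286, np.int64(278)), (290, np.int64(276)), (294, np.int64(273)), (298, np.int64(271)), (302, np.int64(270)), (306, np.int64(269)), (310, np.int64(268)), (314, np.int64(267)), (318, np.int64(267)), (322, np.int64(268)), (326, np.int64(268)), (330, np.int64(269)), (334, np.int64(270)), (338, np.int64(271)), (342, np.int64(274)), (346, np.int64(276)), (350, np.int64(279)), (354, np.int64(284))]
flange tool xy [-0.0004 -0.0004] r 0.021061414279684606
[-0.0014 -0.0004] 0.0003885389622351222
```

```bash
python3 nudge.py '[{"xyz": [0.01, 0.0005, 0.01]}, {"xyz": [0.03, 0.0005, 0.03]}, {"xyz": [0.03, 0.0005, 0.03]}, {"xyz": [0.03, 0.0005, 0.03]}, {"xyz": [0.03, 0.0005, 0.03]}]' && python3 - <<'E'
from h import *
np.set_printoptions(precision=4,suppress=True)
c=snap('wrist','w4');w3=load('w3');im=c['color'];g=im.max(2)
S0=np.array([[.5203,-.0115,.04],[.5367,.0386,.04],[.587,.0214,.04],[.5696,-.0285,.04]]);p3=[(278.7,103.4),(366,101.8),(363.3,189.5),(281.4,189.3)]
S=[]
for X,q in zip(S0,p3):
    u,v=np.round(proj(c,X)).astype(int);n=9
    w=255-g[v-n:v+n+1,u-n:u+n+1].astype(float);w=np.clip(w-np.percentile(w,75)-10,0,None)
    yy,xx=np.mgrid[-n:n+1,-n:n+1];p=(u+(w*xx).sum()/w.sum(),v+(w*yy).sum()/w.sum());S.append(plane(c,*p,.04)[:2]);print((u,v),np.array(p),tri((c,*p),(w3,*q))[0])
S=np.array(S);print(S,'mean',S.mean(0),S[[0,2]].mean(0),S[[1,3]].mean(0))
print('bore px',proj(c,np.r_[S.mean(0),.04]))
im=(255*(im[:,:,::-1]/255.)**0.6).astype('uint8');cv2.imwrite('pics/w4b.png',im)
E
```

```text
time: 5.47
ee_pos: [0.5901, -0.0092, 0.1205]
orientation: [0.0, 0.166, 0.986, -0.0]
wrist_force: [-0.0, 0.3, -0.1]
finger_gap: 0.0125
grip_force: 78.2
(np.int64(273), np.int64(155)) [272.8271 154.0508] [ 0.52   -0.0118  0.0361]
(np.int64(369), np.int64(153)) [368.6172 152.366 ] [0.5366 0.0392 0.0358]
(np.int64(365), np.int64(245)) [364.627  243.5979] [0.5883 0.0217 0.0332]
(np.int64(276), np.int64(245)) [276.3211 244.7211] [ 0.5697 -0.0286  0.0387]
[[ 0.5198 -0.0113]
 [ 0.5362  0.0387]
 [ 0.5859  0.0214]
 [ 0.5694 -0.0283]] mean [0.5528 0.0051] [0.5529 0.0051] [0.5528 0.0052]
bore px [320.5682 200.386 ]
```

View pics/w4b.png

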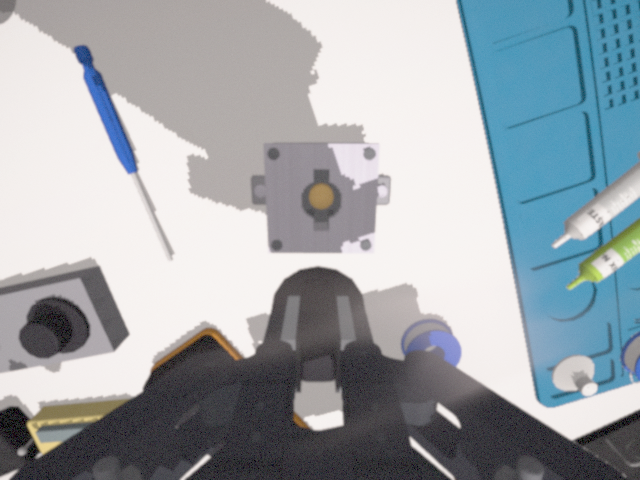

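Bore at (320.5,200) agrees with the screw mean, and the slots look vertical, so they line up with the wing. I'll hover over the socket next.

```bash
python3 - <<'E'
from h import *
print(rel([.5528,.0051,.092],np.radians(161.05)))
E
```

```text
(array([0.0404, 0.0011, 0.0287]), np.float64(-0.004094821064590803))
```

```bash
python3 nudge.py '[{"xyz": [0.015, 0.0005, 0.005]}, {"xyz": [0.035, 0.001, 0.015]}, {"xyz": [0.041, 0.0015, 0.025], "rz": -0.004}, {"xyz": [0.041, 0.0015, 0.028], "rz": -0.004}, {"xyz": [0.041, 0.0015, 0.028], "rz": -0.004}, {"xyz": [0.041, 0.0015, 0.028], "rz": -0.004}]' && python3 - <<'E'
from h import *
print(rel([.5528,.0051,.0675],np.radians(161.05)))
E
```

```text
time: 6.02
ee_pos: [0.553, 0.0054, 0.0928]
orientation: [0.001, 0.165, 0.986, 0.0]
wrist_force: [-0.3, 0.6, 0.1]
finger_gap: 0.0124
grip_force: 78.2
(array([ 0.0001, -0.0004,  0.0253]), np.float64(-0.0004994343404840507))
```

```bash
python3 nudge.py '[{"xyz": [0.0008, 0, 0.004]}, {"xyz": [0.0008, 0, 0.008]}, {"xyz": [0.0008, 0, 0.011]}, {"xyz": [0.0008, 0, 0.014]}, {"xyz": [0.0008, 0, 0.014]}, {"xyz": [0.0008, 0, 0.014]}]' && python3 -c "
from h import *
print(arm.observe()['torque'])"
```

```text
time: 6.52
ee_pos: [0.5506, 0.006, 0.0781]
orientation: [-0.0, 0.164, 0.986, 0.0]
wrist_force: [0.4, 0.8, -0.2]
finger_gap: 0.0125
grip_force: 78.2
[ 0.00984312 -0.09770937 -0.04325084]
```

```bash
python3 nudge.py '[{"xyz": [0, 0, 0.003]}, {"xyz": [0, 0, 0.006]}, {"xyz": [0, 0, 0.009]}, {"xyz": [0, 0, 0.011]}, {"xyz": [0, 0, 0.011]}, {"xyz": [0, 0, 0.011]}]' && python3 -c "
from h import *
print(arm.observe()['torque'],arm.observe()['ee_pos'],rel([.5528,.0051,.0675]))"
```

```text
time: 7.02
ee_pos: [0.5509, 0.0062, 0.0682]
orientation: [0.001, 0.164, 0.986, -0.0]
wrist_force: [-1.1, -0.8, 9.5]
finger_gap: 0.0125
grip_force: 79.7
[-0.16439103  0.26422254  0.06352654] [0.55092336 0.0061566  0.06818324] (array([-0.0021, -0.0004,  0.0007]), None)
```

```bash
python3 nudge.py '[{"xyz": [0, 0, 0.001]}, {"xyz": [0, 0, 0.002]}, {"xyz": [0, 0, 0.002]}, {"xyz": [0, 0, 0.002]}]' && python3 nudge.py '[{"xyz": [0, 0, 0.001]}, {"xyz": [0, 0, 0.001]}, {"xyz": [0, 0, 0.001]}]'
```

```text
time: 7.35
ee_pos: [0.551, 0.0062, 0.0676]
orientation: [0.001, 0.164, 0.986, -0.0]
wrist_force: [-4.0, -2.1, 21.7]
finger_gap: 0.0123
grip_force: 81.5
time: 7.6
ee_pos: [0.551, 0.0062, 0.0676]
orientation: [0.002, 0.164, 0.986, -0.001]
wrist_force: [-6.0, -2.6, 31.7]
finger_gap: 0.0126
grip_force: 82.7
```

```bash
python3 nudge.py '[{"xyz": [0, 0, -0.001], "rz": 0.1}, {"xyz": [0, 0, -0.001], "rz": 0.2}, {"xyz": [0, 0, -0.001], "rz": 0.3}, {"xyz": [0, 0, -0.001], "rz": 0.4}, {"xyz": [0, 0, -0.001], "rz": 0.5}, {"xyz": [0, 0, -0.001], "rz": 0.6}, {"xyz": [0, 0, -0.001], "rz": 0.6}]' - 100 && python3 -c "
from h import *
print(arm.observe()['torque'],arm.observe()['q'],rel([.5528,.0051,.0675],np.radians(161.05)))"
```

```text
time: 8.18
ee_pos: [0.5519, 0.0075, 0.0677]
orientation: [0.002, 0.45, 0.893, 0.001]
wrist_force: [-2.1, 1.1, 19.1]
finger_gap: 0.0122
grip_force: 98.7
[0.12455969 0.62086651 0.04084836] [ 0.15808509  0.90719748 -0.43563986  1.90922872  0.77413923  0.49531151
 -0.19168642] (array([-0.0024, -0.0007,  0.0002]), np.float64(-0.6017403774715739))
```

```bash
python3 nudge.py '[{"rz": 0.1}, {"rz": 0.2}, {"rz": 0.3}, {"rz": 0.4}, {"rz": 0.5}, {"rz": 0.6}, {"rz": 0.7}, {"rz": 0.78}, {"rz": 0.78}]' && python3 -c "
from h import *
print(arm.observe()['torque'],arm.observe()['q'],rel([.5528,.0051,.0675],np.radians(161.05)))"
```

```text
time: 8.93
ee_pos: [0.5536, 0.008, 0.0678]
orientation: [0.002, 0.755, 0.656, 0.003]
wrist_force: [0.7, 2.2, 17.5]
finger_gap: 0.0124
grip_force: 98.4
[0.30719505 0.05085084 0.15611213] [ 0.04888064  0.88379432 -0.24715914  1.91306694  0.5066819   0.39786015
 -0.72146974] (array([-0.003 , -0.0004,  0.0003]), np.float64(-1.3802432660449095))
```

```bash
for i in 1 ; do python3 nudge.py '[{"rz": 0.06}, {"rz": 0.12}, {"rz": 0.12}, {"rz": 0.12}]'; python3 -c "
from h import *
print(arm.observe()['torque'],rel([.5528,.0051,.0675],np.radians(161.05)))"; done; python3 nudge.py '[{"rz": 0.06}, {"rz": 0.06}, {"rz": 0.06}]'; python3 -c "
from h import *
print(arm.observe()['torque'],rel([.5528,.0051,.0675],np.radians(161.05)))"
```

```text
time: 9.27
ee_pos: [0.5538, 0.0079, 0.0678]
orientation: [0.002, 0.792, 0.611, 0.004]
wrist_force: [1.5, 1.2, 17.0]
finger_gap: 0.012
grip_force: 98.4
[ 0.27724778 -0.06738952  0.22852164] (array([-0.003 , -0.0003,  0.0002]), np.float64(-1.4969013169476353))
time: 9.52
ee_pos: [0.5539, 0.0079, 0.0678]
orientation: [0.002, 0.809, 0.587, 0.004]
wrist_force: [0.6, 1.2, 16.8]
finger_gap: 0.0118
grip_force: 98.7
[ 0.24600705 -0.1196727   0.60920318] (array([-0.003 , -0.0002,  0.0002]), np.float64(-1.5549165134332266))
```

```bash
python3 - <<'E'
from h import *
c=snap('side','s9');t=snap('top','t9')
f=lambda c,x,y,w,h,s:cv2.resize((255*(c['color'][y:y+h,x:x+w,::-1]/255.)**0.5).astype('uint8'),None,fx=s,fy=s,interpolation=cv2.INTER_CUBIC)
cv2.imwrite('pics/f9.png',np.hstack([f(c,290,150,100,130,4),f(t,200,140,260,338,520/338)[:520]]))
E
```

```text
(no output)
```

View pics/f9.png

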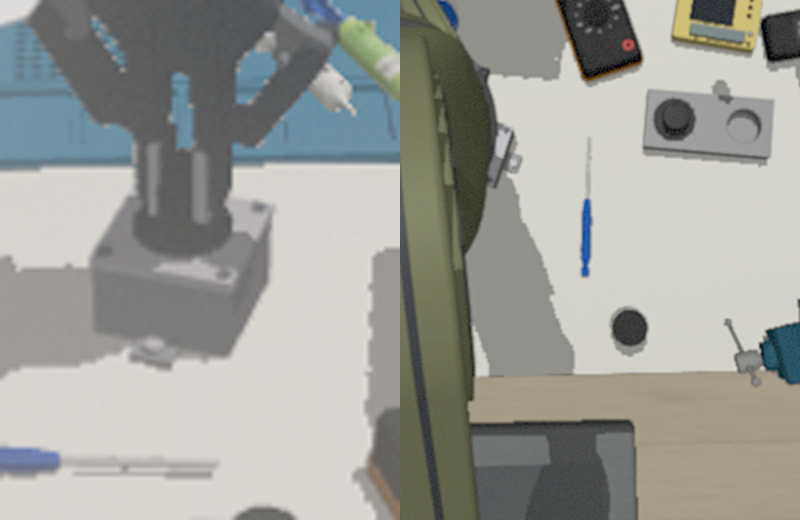

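The flange sits flush on the plate at crop (182,230), turned and still gripped. The blank is still in the rack, and the screwdriver and jar haven't moved. I'm handing the job in.

```bash
python3 -c "
from cell import arm
o=arm.observe();print(o['time'],o['wrist_force'],o['torque'],o['grip_force']);print(arm.finish_job())"
```

```text
9.6167 [ 0.22621965  0.15295875 18.16915161] [ 0.26288159 -0.10976801  0.6295858 ] 98.66090297698975
the job is handed in; nothing more can be done
None
```

I handed the job in at 9.6 s with the key pushed flush into the socket, turned clockwise to its stop (the resisting torque jumped from 0.23 to 0.63 N m) and still gripped at 99 N; the blanking plug is still in the rack, and I saw nothing else disturbed, though the arm hid part of the desk in the last pictures.

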